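# Sort the confectioner's tongs: shut pair docked, open pairs trayed

### The job

Three pairs of steel tongs lie with their jaws under the low glass guard. Park the pair that is ratcheted shut in the covered dock, turned end for end: hinge end well in towards the back, jaws sticking out at the front, lying flat; lay the two open pairs flat in the tray, not on top of one another and still open. Do not let tongs fall from a height, do not knock the glass guard, and leave the jar, bowl and weight where they stand.

Things in the scene. Friction and masses are not known exactly. Their poses are not given: they have to be found in the camera images.
- tongs_a_head (a point): centre of the hinge head of tongs_a, half-way up (10 mm above the underside). One of three pairs of bare steel tongs, alike but for their opening. Lying flat, x points from hinge to jaws, z up. The head is a block x -30 to 18 mm, 24 wide (y), 20 high. Two straight arms, 20 high, run on to the jaw ends at x = 175: one fixed (y -12 to -3), one hinged on the +y side
- tongs_b_head (a point): the same point and axes for tongs_b. Each pair is 205 mm long, about 90 g (63 to 126 g), balance point near x = 68 mm. The hinged arm turns about a vertical pin at the head's centre (y 3 to 12 mm when shut)
- tongs_c_head (a point): the same point and axes for tongs_c. At the start all three lie flat on the marble side by side, about 112 mm apart, head towards the robot: x = 50 to 80 mm of each is where the guard's front edge passes over it, the jaws are under the glass and only the hinge end sticks out
- jaw_a (a joint): opening angle of tongs_a, rad, hinged arm towards +y. 0 to 0.004: ratcheted shut, rigid, 24 mm wide all along, may be gripped across both arms anywhere. 0.22 to 0.32: open, a V with the jaws 35 to 60 mm apart; its hinged arm stays where left but yields to a light push, so grip an open pair on the head behind x = 12 mm (the arm's root swings out there). One pair is shut, two are open
- jaw_b (a joint): opening angle of tongs_b, as jaw_a
- jaw_c (a joint): opening angle of tongs_c, as jaw_a
- tongs_a_tip (a point): jaw end of the fixed arm of tongs_a, half-way up: 175 mm along x and 7 mm to -y from its head point
- tongs_b_tip (a point): the same point of tongs_b
- tongs_c_tip (a point): the same point of tongs_c
- guard: fixed low glass guard under which the tongs lie, nothing to be left on it: a glass plate 160 mm (x) by 350 (y), underside 46 mm and top 52 mm above the marble, on 6 mm end plates at y = +-172 mm; open along its front (-x) and back. Origin: centre, on the marble. Its front edge is at x = -80 mm
- dock: fixed covered bay (the parking dock): inside 90 mm wide (y -45 to 45) and 42 high over the bare marble, glass roof 140 mm deep (x -70 to 70) with its top at 48 mm, side walls and a back wall whose inner face is at x = 64 mm; open only at the front, x = -70 mm. Origin: centre of the roof's outline, on the marble; z up
- tray: fixed open aluminium tray, 240 (x) by 230 mm (y) outside, 30 high, walls and floor 5 mm. Origin: centre of its underside; sides along x and y. The floor on which things lie is 5 mm up
- jar_center (a point): bystander: glass jar with a steel lid, 66 mm across, 105 high; centre, half-way up
- bowl_center (a point): bystander: white bowl, 84 mm across, 50 high; centre, half-way up
- weight_center (a point): bystander: brass scale weight, 44 mm across, 60 high; centre, half-way up
Not all that is in view belongs to the job. Leave any blue look-alike of the part that bears tongs_c_head alone. Leave any red look-alike of the part that bears tongs_b_head alone.

How it is judged:
By the outcome, as a careful person would: the job done as asked, in the order asked, and still so for the second after the job is handed in, with the robot touching nothing.
It also fails if it takes over 72 s, if anything falls off the work surface, if the arm or the gripper's body presses on something with over 40 N, if the wrist force passes 120 N, or if a joint passes its speed limit or range.

### The arm

A 6-joint arm with a two-finger parallel gripper is mounted at the origin on the work surface. World frame = base frame: x ahead of the robot, y to its left, z up, the work surface at z = 0. Lengths are in m, angles in rad, forces in N, time in s.
With the tool pointing down it reaches from about 0.25 to 0.775 m from the base axis. Payload 4 kg.
Tool frame: the origin (TCP) lies at the very end of the fingers, on their centre line; the grasp point (between the pads) lies 19 mm behind it (tcp_to_grasp is the z of the grasp point in the tool frame, in m); z points along the fingers, y is the line along which they close (so a half turn about z gives the same grasp; the last joint's range is limited). The gripper opens to 85 mm and grips with 20 to 120 N. Pads are 22 mm wide; open, the fingers measure 114 mm over their backs; the gripper's body (76 mm by 85 mm) begins 54 mm behind the grasp point. The pads swing forward as they close: fully open they stand 13 mm farther back than shut.
Start: joints at [-1.226, 0.087, 1.371, -0, 1.684, -0.103], TCP at [0.238, -0.496, 0.231] pointing down, gripper open.
Joint ranges: [-3.1, 3.1], [-0.76, 2.03], [0.27, 2.55], [-1.08, 4.22], [0.17, 2.65], [-2.57, 2.57]. Speed limits (rad/s): [2.79, 2.79, 3.14, 3.14, 3.14, 3.14].

### API

Orientations are given as a 3x3 rotation matrix whose columns are the frame's x, y, z axes.
In Python, from plant import * gives the robot as it stands. The module is installed in compiled form; this text tells all that it offers.
- The arm moves only by the tool apply_moves, never from a script. Its argument "commands" is a list of rows, each a list of 3 entries, a list of its own where there are three numbers: the opening, from 0 (shut) to 1 (fully open), then the shift along the tool's x, y, z in cm, then the turn about the tool's z in degrees. In form: [[claw, [tx, ty, tz], spin], ...]. A call has 1 to 20 rows; each row is the pose to reach, as a shift and turn from the pose commanded when the call began, along the tool's axes at that moment; what a row does not reach only later rows make up. A row lasts 1/12 s, in which the tool goes at most 41.7 mm and 7.16 degrees, less where a joint would pass 70% of its speed; a pose out of reach is approached as far as the arm can. A call with a gripper value outside its range is refused whole. The fingers move at their own pace and stop on an object; "newtons" is the grip in N (left out, the last holds). Time passes only in rows, so rows that repeat a pose let the fingers close. It gives the time, the measured TCP pose, the force, the opening and the grip force at its end, in the units of the state.
- sense(): the state, without advancing time (a new reading comes with each control period).
- snapshot(name): name is "scene" or "top" or "wrist"; returns the picture (420x560x3 uint8, red, green, blue); there is no depth.
- camera_model(name): a dict with "K" (3x3 intrinsics, pixels), "pose" (4x4, takes a point from camera to world coordinates); the wrist camera has in their place "tool_from_camera" (4x4, takes a point from camera to tool coordinates, whose origin is the TCP and whose axes are the flange's). Camera axes: x right, y down, z forward; pixel columns grow to the right and rows downward; lengths in m; the calibration is good to about 2 mm. A picture is of the moment at which its call begins: read the wrist's pose just before it. camera_model takes no time and is no camera call.
- finish_job(): hands the job in; it is judged then, once.
The state is a dict: "time_s": time; "joints": joint angles; "joint_velocities": joint speeds; "joint_torque": joint torques, N m; "eef_pos": TCP position; "tcp_rot": TCP orientation; "ft_force": force on the tool from outside, world axes, zero at the start; "moment": the same for the moment, N m; "width": finger opening in m; "grasp_force": force on a finger pad.
Only numpy, scipy, OpenCV 4.12 (cv2) and the standard library are available. Lean on these libraries where they do the work, as an engineer would, in place of code of your own. Each camera call takes 0.05 s, during which the arm holds its last target. There are 200 camera calls.

## Working session

There is one attempt and no reset: what is moved stays moved. The work goes in short steps, Python scripts to look and compute and a tool call to move; the robot and the scene stay as the last step left them, time stands still between calls to the robot, and variables do not carry over. Pictures are saved under pics/ and viewed, at most 12 in all, crops included, and the job is handed in when it is done.

Besides the shell and the picture viewer there is one more tool, called in YAML: its name, and indented under it one key for each argument. apply_moves: Moves the arm, as the interface text tells. Its arguments: {"type":"object","properties":{"commands":{"type":"array"},"newtons":{"type":"number"}},"required":["commands"]}

```bash
mkdir -p pics; python3 - <<'E'
from plant import *
import cv2,numpy as np
np.set_printoptions(precision=4,suppress=True)
for n in("scene","top"):
    cv2.imwrite(f"pics/{n}0.png",cv2.resize(snapshot(n)[:,:,::-1],(800,600),interpolation=cv2.INTER_CUBIC)); m=camera_model(n);print(n,m["K"],m["pose"])
print(camera_model("wrist"));s=sense();print(s)
E
```

```text
scene [[502.6838   0.     274.1059]
 [  0.     502.6838 207.7833]
 [  0.       0.       1.    ]] [[ 0.8329  0.4672 -0.2966  0.9823]
 [ 0.5532 -0.7183  0.4219 -0.7218]
 [-0.0159 -0.5155 -0.8568  1.4257]
 [ 0.      0.      0.      1.    ]]
top [[439.4095   0.     276.1125]
 [  0.     439.4095 204.7081]
 [  0.       0.       1.    ]] [[-0.0001 -0.9932  0.1163  0.34  ]
 [-0.9999 -0.0012 -0.0107 -0.0567]
 [ 0.0108 -0.1163 -0.9932  1.5763]
 [ 0.      0.      0.      1.    ]]
{'K': array([[303.6941,   0.    , 277.4183],
       [  0.    , 303.6941, 207.8029],
       [  0.    ,   0.    ,   1.    ]]), 'tool_from_camera': array([[-0.0002, -0.9545, -0.2983,  0.0758],
       [ 1.    , -0.0005,  0.001 , -0.0001],
       [-0.0011, -0.2983,  0.9545, -0.1434],
       [ 0.    ,  0.    ,  0.    ,  1.    ]])}
{'time_s': 0.1, 'joints': array([-1.2261,  0.0879,  1.3721, -0.    ,  1.6836, -0.1031]), 'joint_velocities': array([ 0.0002, -0.0016, -0.0039,  0.0006, -0.0002, -0.    ]), 'joint_torque': array([  0.0027, -35.3014, -31.4219,  -0.0002,   0.0079,   0.    ]), 'eef_pos': array([ 0.238 , -0.4954,  0.2303]), 'tcp_rot': array([[ 0.9014,  0.433 , -0.0007],
       [ 0.433 , -0.9014,  0.0019],
       [ 0.0002, -0.002 , -1.    ]]), 'ft_force': array([-0.0513, -0.082 ,  0.2287]), 'moment': array([-0.0317,  0.0313,  0.0628]), 'grasp_force': 0.0, 'width': 0.08563629350916255}
```

View pics/scene0.png

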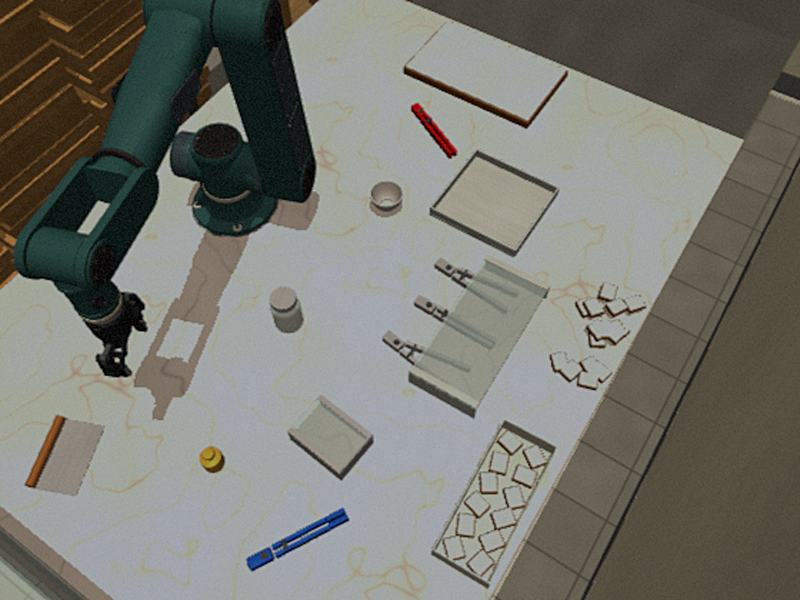

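View pics/top0.png

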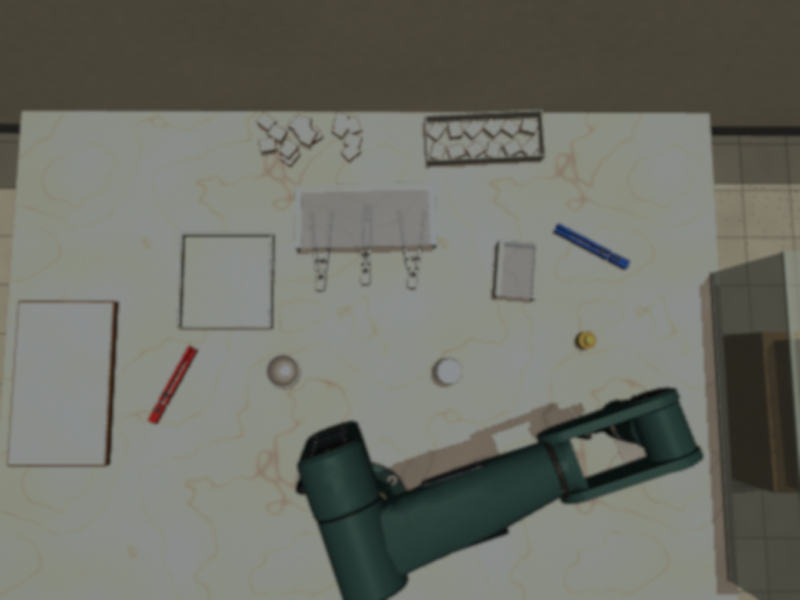

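The top picture shows candidates for the tongs at (320,280), (365,275) and (412,280). The decoys are the red pair at (172,385) and the blue pair at (590,245). The middle pair looks shut. The dock is at (515,270), the tray at (227,282), the bowl at (283,370), the jar at (447,371) and the weight at (586,341). Next I'll take a close crop to confirm the shut pair and find which side of the dock is open.

```bash
cat > h.py <<'E'
from plant import *
import cv2,numpy as np
np.set_printoptions(precision=4,suppress=True)
def pose(n):
    m=camera_model(n)
    if n!="wrist": return m["K"],m["pose"]
    s=sense();T=np.eye(4);T[:3,:3]=s["tcp_rot"];T[:3,3]=s["eef_pos"]
    return m["K"],T@m["tool_from_camera"]
def ray(K,P,u,v,z):
    d=P[:3,:3]@np.linalg.solve(K,[u,v,1.]);c=P[:3,3];return c+d*(z-c[2])/d[2]
def proj(K,P,p):
    q=P[:3,:3].T@(np.array(p)-P[:3,3]);q=K@q;return q[:2]/q[2]
E
python3 - <<'E'
from h import *
t=snapshot("top")[:,:,::-1];s=snapshot("scene")[:,:,::-1]
r=lambda im,a,b,c,d,k:cv2.resize(im[b:d,a:c],None,fx=k,fy=k,interpolation=cv2.INTER_CUBIC)
A=r(t,200,125,320,210,5)   # 600x425
A=r(t,205,125,385,215,4.4)
B=r(s,195,270,270,340,4); C=r(s,260,170,390,295,2)
out=np.zeros((600,800,3),np.uint8)
A=A[:,:800];out[:A.shape[0],:A.shape[1]]=A;A=0
cv2.imwrite("pics/c1.png",out)
o=np.zeros((600,800,3),np.uint8);B=r(s,195,270,270,340,5);C=r(s,260,170,345,295,4.7)
o[:B.shape[0],:B.shape[1]]=B;o[:C.shape[0],400:400+C.shape[1]]=C[:600,:400];cv2.imwrite("pics/c2.png",o)
E
```

```text
(no output)
```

View pics/c1.png

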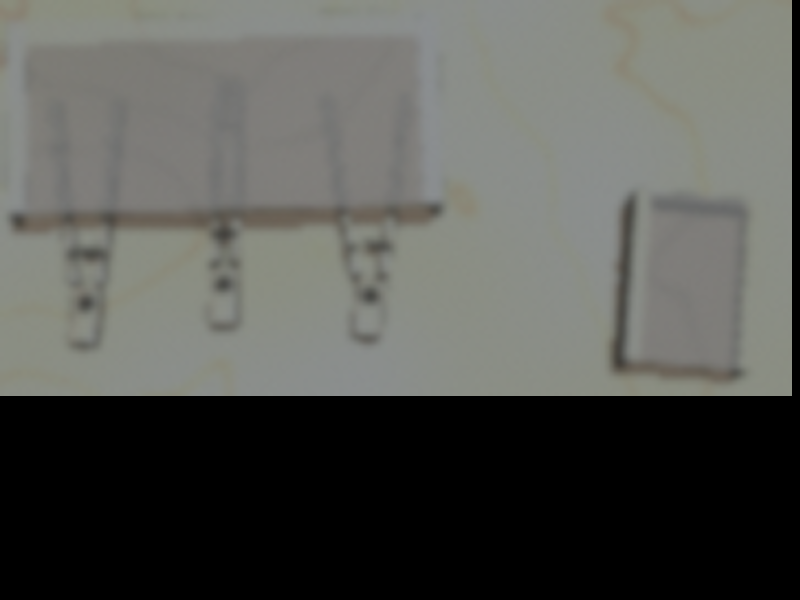

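View pics/c2.png

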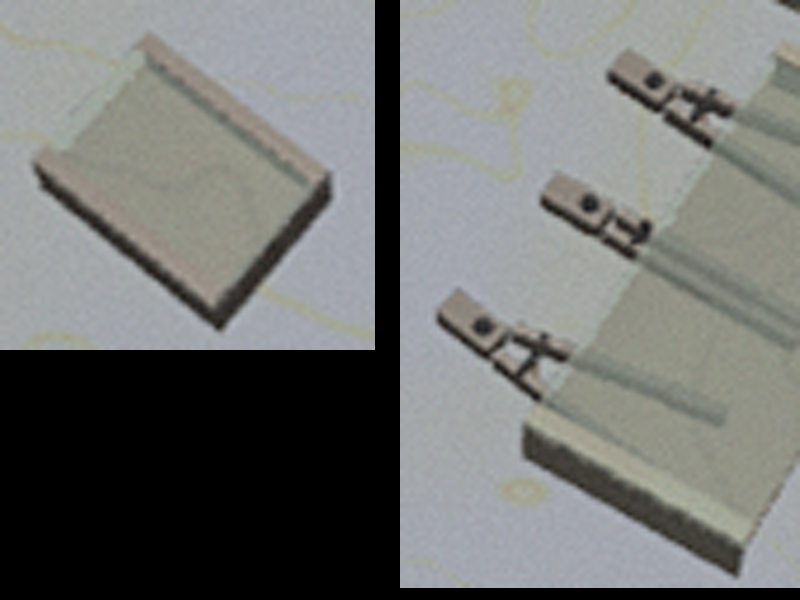

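The middle pair is shut and the outer two are open. The dock opens towards the robot (−x), with its back wall at +x.

```bash
python3 - <<'E'
from h import *
K,P=pose("top");Ks,Ps=pose("scene")
c=lambda u,v,z:ray(K,P,205+u/4.4-.4,125+v/4.4-.4,z)
f=lambda u,v,z:ray(K,P,u*.7,v*.7,z)
for n,a in dict(L_pin=(85,303),L_back=(84,347),M_pin=(223,285),M_back=(223,328),R_pin=(369,295),R_back=(366,341)).items():print(n,c(*a,.02))
print("M tip",c(231,78,.02),"L fix?",c(120,100,.02),c(57,100,.02),"R",c(327,97,.02),c(404,97,.02))
print("guard",[c(*a,.052)for a in((14,218),(440,208),(25,45),(418,38))])
print("dock",[c(*a,.048)for a in((615,368),(742,373),(632,198),(745,205))])
print("tray",[f(*a,.03)for a in((182,235),(274,235),(273,328),(180,328))])
print("bowl",f(283,370,.05),"jar",f(447,371,.105),"wt",f(586,341,.06))
# scene cross-check
d=lambda u,v,z:ray(Ks,Ps,195+u/5-.4,270+v/5-.4,z)
print("dock scene FL,FR,BL,BR roof",[d(*a,.048)for a in((148,35),(38,155),(330,178),(220,310))])
g=lambda u,v,z:ray(Ks,Ps,260+(u-400)/4.7-.4,170+v/4.7-.4,z)
print("pins",g(655,80,.02),g(590,204,.02),g(484,326,.02))
E
```

```text
L_pin [0.5626 0.1129 0.02  ]
L_back [0.5266 0.1132 0.02  ]
M_pin [0.5775 0.001  0.02  ]
M_back [0.5423 0.0008 0.02  ]
R_pin [ 0.5695 -0.1178  0.02  ]
R_back [ 0.5318 -0.1152  0.02  ]
M tip [ 0.7499 -0.0046  0.02  ] L fix? [0.7312 0.0865 0.02  ] [0.731  0.1382 0.02  ] R [ 0.7341 -0.0837  0.02  ] [ 0.7343 -0.1472  0.02  ]
guard [array([0.6265, 0.167 , 0.052 ]), array([ 0.6353, -0.1737,  0.052 ]), array([0.7683, 0.1607, 0.052 ]), array([ 0.7751, -0.1569,  0.052 ])]
dock [array([ 0.5069, -0.3125,  0.048 ]), array([ 0.503 , -0.4138,  0.048 ]), array([ 0.6446, -0.3287,  0.048 ]), array([ 0.639 , -0.4197,  0.048 ])]
tray [array([0.665 , 0.4573, 0.03  ]), array([0.6655, 0.2279, 0.03  ]), array([0.4328, 0.2252, 0.03  ]), array([0.4327, 0.4531, 0.03  ])]
bowl [0.3304 0.1953 0.05  ] jar [ 0.3284 -0.195   0.105 ] wt [ 0.4    -0.5364  0.06  ]
dock scene FL,FR,BL,BR roof [array([ 0.513, -0.322,  0.048]), array([ 0.5043, -0.417 ,  0.048 ]), array([ 0.6532, -0.336 ,  0.048 ]), array([ 0.6453, -0.4332,  0.048 ])]
pins [0.5614 0.1116 0.02  ] [ 0.577  -0.0003  0.02  ] [ 0.5679 -0.1192  0.02  ]
```

apply_moves:
  commands:
    - [1, [42.4, -34.6, -2], 25.7]
    - [1, [42.4, -34.6, -2], 25.7]
    - [1, [42.4, -34.6, -2], 25.7]
    - [1, [42.4, -34.6, -2], 25.7]
    - [1, [42.4, -34.6, -2], 25.7]
    - [1, [42.4, -34.6, -2], 25.7]
    - [1, [42.4, -34.6, -2], 25.7]
    - [1, [42.4, -34.6, -2], 25.7]
    - [1, [42.4, -34.6, -2], 25.7]
    - [1, [42.4, -34.6, -2], 25.7]
    - [1, [42.4, -34.6, -2], 25.7]
    - [1, [42.4, -34.6, -2], 25.7]
    - [1, [42.4, -34.6, -2], 25.7]
    - [1, [42.4, -34.6, -2], 25.7]
    - [1, [42.4, -34.6, -2], 25.7]
    - [1, [42.4, -34.6, -2], 25.7]
    - [1, [42.4, -34.6, -2], 25.7]

```text
time_s: 1.62
eef_pos: [0.4701, -0.0014, 0.2511]
tcp_rot: [[1.0, -0.002, -0.001], [-0.002, -1.0, -0.001], [-0.001, 0.001, -1.0]]
ft_force: [0.4, 0.5, -0.5]
width: 0.0855
grasp_force: 0.0
```

```bash
cat > w.py <<'E'
from h import *
import sys
K,P=pose("wrist");im=snapshot("wrist")[:,:,::-1]
n=sys.argv[1];np.savez(f"pics/{n}.npz",K=K,P=P);cv2.imwrite(f"pics/{n}.png",cv2.resize(im,(800,600),interpolation=cv2.INTER_CUBIC))
s=sense();print(s["time_s"],s["eef_pos"],s["tcp_rot"].ravel(),s["joints"],s["width"])
E
python3 w.py w1
```

```text
1.6667 [ 0.4701 -0.0017  0.2511] [ 1.     -0.0029 -0.0005 -0.0029 -1.     -0.0006 -0.0005  0.0006 -1.    ] [-0.1238 -0.0948  1.5131 -0.0007  1.7236  1.4498] 0.08550306512693964
```

View pics/w1.png

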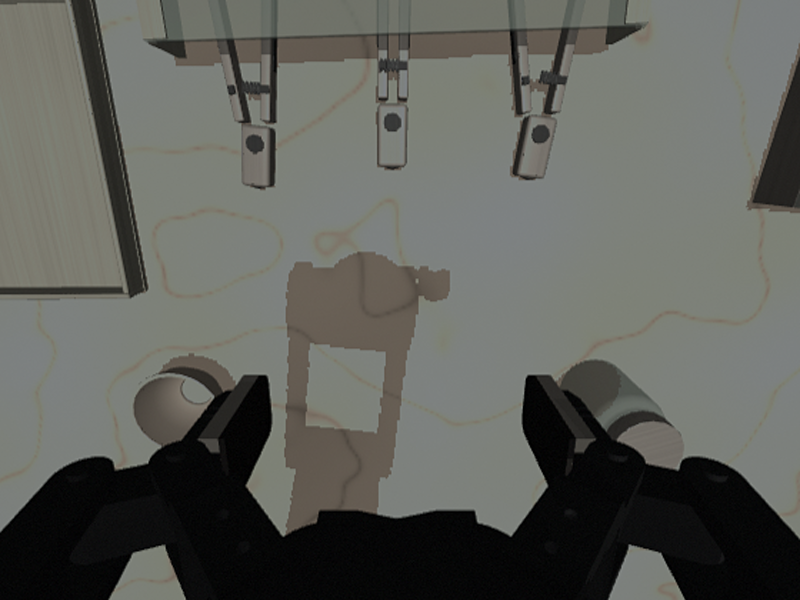

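The wrist picture shows the head pins at L (255,144), M (392,122, shut) and R (540,134). The guard's front edge runs along v≈30 to 40, the tray corner is at (145,292) and the dock's left wall at (752,207).

```bash
python3 - <<'E'
from h import *
d=np.load("pics/w1.npz");K,P=d["K"],d["P"]
f=lambda u,v,z:ray(K,P,u*.7-.15,v*.7-.15,z)
def yaw(a,b):v=b-a;return np.degrees(np.arctan2(v[1],v[0]))
for n,pin,bk,fr in(("L",(255,144),(259,184),(257,126)),("M",(392,122),(392,164),(392,104)),("R",(540,134),(530,176),(543,116))):
    p,b,q=[f(*a,.02)for a in(pin,bk,fr)];print(n,p,"back",b,"yaw",yaw(b,q),yaw(b,p),"len",np.linalg.norm(q-b))
print("M arms yaw",yaw(f(393.5,103,.02),f(394.5,5,.02)),"outer w",f(378,90,.02)-f(409,90,.02))
print("L right arm",yaw(f(275,122,.02),f(277,60,.02)),"R right arm outer",yaw(f(558,112,.02),f(577,40,.02)))
print("guard",f(145,40,.046),f(647,25,.046),"tray",f(145,292,.03),f(95,0,.03),"dock",f(752,207,.0),f(750,205,.048))
E
```

```text
L [0.5597 0.113  0.02  ] back [0.5282 0.1128 0.02  ] yaw -3.5056397096910996 0.36341021027603176 len 0.04529130197249141
M [0.5762 0.0014 0.02  ] back [0.5439 0.0015 0.02  ] yaw -0.3053921890151562 -0.3053921890151572 len 0.04553344900040864
R [ 0.5669 -0.1184  0.02  ] back [ 0.5341 -0.1132  0.02  ] yaw -7.704329127793605 -8.952984303937216 len 0.046676619047251254
M arms yaw -0.8822622376045474 outer w [0.     0.0244 0.    ]
L right arm -6.872031412007434 R right arm outer -10.020242709997566
guard [0.6286 0.1761 0.046 ] [ 0.6372 -0.1787  0.046 ] tray [0.4372 0.2184 0.03  ] [0.658  0.2159 0.03  ] dock [ 0.5063 -0.3205  0.    ] [ 0.5127 -0.2798  0.048 ]
```

apply_moves:
  commands:
    - [0.7, [9.7, -0.2, 12], 0]
    - [0.7, [9.7, -0.2, 12], 0]
    - [0.7, [9.7, -0.2, 12], 0]
    - [0.7, [9.7, -0.2, 12], 0]
    - [0.7, [9.7, -0.2, 16], 0]
    - [0.7, [9.7, -0.2, 20], 0]
    - [0.7, [9.7, -0.2, 22.5], 0]
    - [0.7, [9.7, -0.2, 23.7], 0]
    - [0.7, [9.7, -0.2, 24.6], 0]
    - [0.7, [9.7, -0.2, 24.6], 0]
  newtons: 60

```text
time_s: 2.5
eef_pos: [0.5667, 0.0005, 0.0043]
tcp_rot: [[1.0, -0.002, -0.002], [-0.002, -1.0, -0.0], [-0.002, 0.0, -1.0]]
ft_force: [0.3, 0.2, -0.5]
width: 0.0598
grasp_force: 0.0
```

apply_moves:
  commands:
    - [0, [0, 0, 0], 0]
    - [0, [0, 0, 0], 0]
    - [0, [0, 0, 0], 0]
    - [0, [0, 0, 0], 0]
    - [0, [0, 0, 0], 0]
    - [0, [0, 0, 0], 0]
    - [0, [0, 0, -0.5], 0]
    - [0, [0, 0, -0.7], 0]

```text
time_s: 3.17
eef_pos: [0.5677, 0.0017, 0.0131]
tcp_rot: [[1.0, -0.001, 0.001], [-0.001, -1.0, -0.0], [0.001, 0.0, -1.0]]
ft_force: [-0.7, 0.2, -0.9]
width: 0.0225
grasp_force: 61.2
```

apply_moves:
  commands:
    - [0, [-2.5, 0, 0], 0]
    - [0, [-6, 0, 0], 0]
    - [0, [-10, 0, 0], 0]
    - [0, [-14, 0, 0], 0]
    - [0, [-16.5, 0, 0], 0]
    - [0, [-16.5, 0, 0.4], 0]
    - [0, [-16.5, 0, 0.7], 0]
    - [0, [-16.5, 0, 0.7], 0]
    - [0.7, [-16.5, 0, 0.7], 0]
    - [0.7, [-16.5, 0, 0.7], 0]
    - [0.7, [-16.5, 0, 0.7], 0]
    - [0.7, [-16.5, 0, -2.3], 0]
    - [0.7, [-13, 0, -2.6], 0]
    - [0.7, [-9, 0, -2.6], 0]
    - [0.7, [-5, 0, -2.6], 0]
    - [0.7, [-1, 0, -2.6], 0]
    - [0.7, [-1, 0, -2.6], 0]
    - [0.7, [-1, 0, -2.6], 0]

```text
time_s: 4.67
eef_pos: [0.5585, 0.0016, 0.0363]
tcp_rot: [[1.0, -0.001, -0.003], [-0.001, -1.0, 0.0], [-0.003, -0.0, -1.0]]
ft_force: [-0.5, 0.3, -0.9]
width: 0.0597
grasp_force: 0.0
```

```bash
python3 w.py w2
```

```text
4.7167 [0.5571 0.0017 0.0367] [ 1.     -0.0006 -0.0033 -0.0006 -1.      0.0003 -0.0033 -0.0003 -1.    ] [-0.0987  0.224   1.6135 -0.0001  1.3074  1.4727] 0.05955410025631386
```

View pics/w2.png

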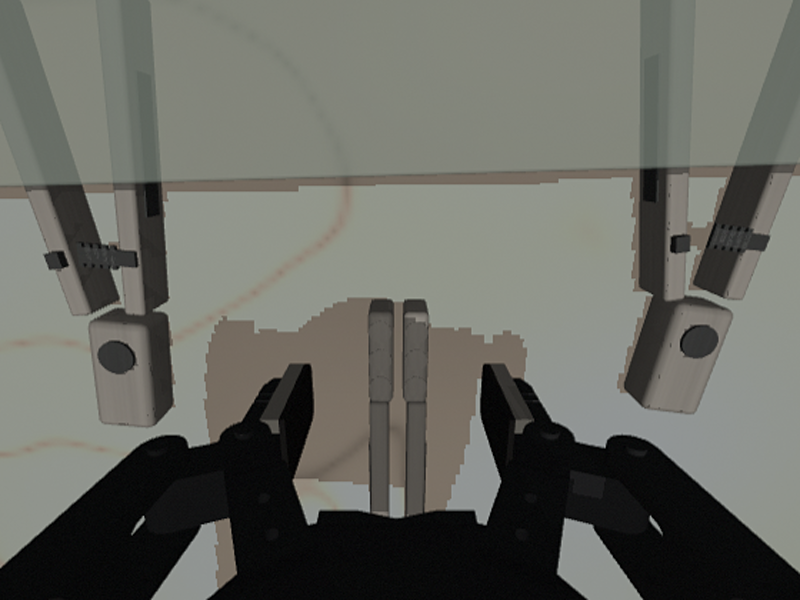

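The tongs lie centred between the fingers, jaw end at (397,300). L's pin is at (116,357) and R's at (698,341).

```bash
python3 - <<'E'
from h import *
d=np.load("pics/w2.npz");K,P=d["K"],d["P"]
f=lambda u,v,z:ray(K,P,u*.7-.15,v*.7-.15,z)
def yaw(a,b):v=b-a;return np.degrees(np.arctan2(v[1],v[0]))
print("tip",f(398,301,.02), "arm",f(397,500,.02),"L",f(116,357,.02),"R",f(698,341,.02))
print("L yaw head edges",yaw(f(98,420,.02),f(90,325,.02)),yaw(f(153,425,.02),f(150,315,.02)),yaw(f(130,305,.02),f(122,190,.02)),"R",yaw(f(693,408,.02),f(728,315,.02)),yaw(f(645,405,.02),f(672,302,.02)),yaw(f(745,297,.02),f(785,185,.02)))
print("guard",f(0,186,.05),f(798,166,.05))
E
```

```text
tip [0.5829 0.0007 0.02  ] arm [0.4883 0.0011 0.02  ] L [0.5593 0.1143 0.02  ] R [ 0.5661 -0.1188  0.02  ]
L yaw head edges -7.6569072964885105 -8.298830931588778 -6.810961975905721 R -7.134209409314354 -3.3654569587478416 -5.696241084848284
guard [0.6278 0.1161 0.05  ] [ 0.6332 -0.1135  0.05  ]
```

apply_moves:
  commands:
    - [0.7, [0, 0, 2], 0]
    - [0.7, [0, 0, 3.1], 0]
    - [0.7, [0, 0, 3.3], 0]
    - [0.7, [0, 0, 3.3], 0]
    - [0, [0, 0, 3.3], 0]
    - [0, [0, 0, 3.3], 0]
    - [0, [0, 0, 3.3], 0]
    - [0, [0, 0, 3.3], 0]
    - [0, [0, 0, 3.3], 0]
    - [0, [0, 0, 2.3], 0]
    - [0, [0, 0, 0.3], 0]
    - [0, [0, 0, -2.7], 0]
    - [0, [0, 0, -6.7], 0]
    - [0, [0, 0, -10], 0]
    - [0, [0, 0, -13.3], -5]
    - [0, [-2, 2, -13.3], -12]
    - [0, [-5, 5, -13.3], -19]
    - [0, [-8, 9, -13.3], -26]
  newtons: 90

```text
time_s: 6.22
eef_pos: [0.485, -0.0774, 0.1724]
tcp_rot: [[0.9, 0.435, 0.001], [0.435, -0.9, -0.0], [0.001, 0.001, -1.0]]
ft_force: [0.7, -0.8, -2.1]
width: 0.0216
grasp_force: 89.3
```

apply_moves:
  commands:
    - [0, [-2, 1.2, 0], -7]
    - [0, [-5, 3, 0], -14]
    - [0, [-8, 4.6, 0], -21]
    - [0, [-11, 6.2, 0], -28]
    - [0, [-14, 8, 0], -35]
    - [0, [-17, 9.6, 0], -42]
    - [0, [-20, 11.2, 0], -49]
    - [0, [-22, 12.4, 0], -56]
    - [0, [-24, 13.6, 0], -63]
    - [0, [-25.5, 14.4, 0], -70]
    - [0, [-26.5, 15, 0], -77]
    - [0, [-27.2, 15.4, 0], -84]
    - [0, [-27.2, 15.4, 0], -91]
    - [0, [-27.2, 15.4, 0], -98]
    - [0, [-27.2, 15.4, 0], -105]
    - [0, [-27.2, 15.4, 0], -112]
    - [0, [-27.2, 15.4, 0], -119]
    - [0, [-27.2, 15.4, 0], -126]
    - [0, [-27.2, 15.4, 0], -133]
    - [0, [-27.2, 15.4, 0], -140]

```text
time_s: 7.88
eef_pos: [0.3055, -0.3325, 0.1713]
tcp_rot: [[-0.958, 0.286, -0.001], [0.286, 0.958, 0.001], [0.001, 0.0, -1.0]]
ft_force: [-0.2, -0.2, -1.0]
width: 0.0215
grasp_force: 89.3
```

apply_moves:
  commands:
    - [0, [0, 0, 0], -7]
    - [0, [0, 0, 4], -8.5]
    - [0, [0, 0, 8], -8.5]
    - [0, [0, 0, 11.5], -8.5]
    - [0, [0, 0, 13.5], -8.5]
    - [0, [0, 0, 14], -8.5]
    - [0, [0, 0, 14], -8.5]
    - [0, [0, 0, 14], -8.5]

```text
time_s: 8.55
eef_pos: [0.3064, -0.3337, 0.0326]
tcp_rot: [[-0.989, 0.148, 0.001], [0.148, 0.989, -0.002], [-0.001, -0.001, -1.0]]
ft_force: [0.1, 0.5, -0.5]
width: 0.0217
grasp_force: 89.2
```

```bash
python3 w.py w3
```

```text
8.6 [ 0.3068 -0.3343  0.0335] [-0.9891  0.1475  0.0023  0.1475  0.9891 -0.0033 -0.0027 -0.0029 -1.    ] [-0.9533  0.002   1.8675 -0.      1.2681 -2.376 ] 0.02177086021907622
```

View pics/w3.png

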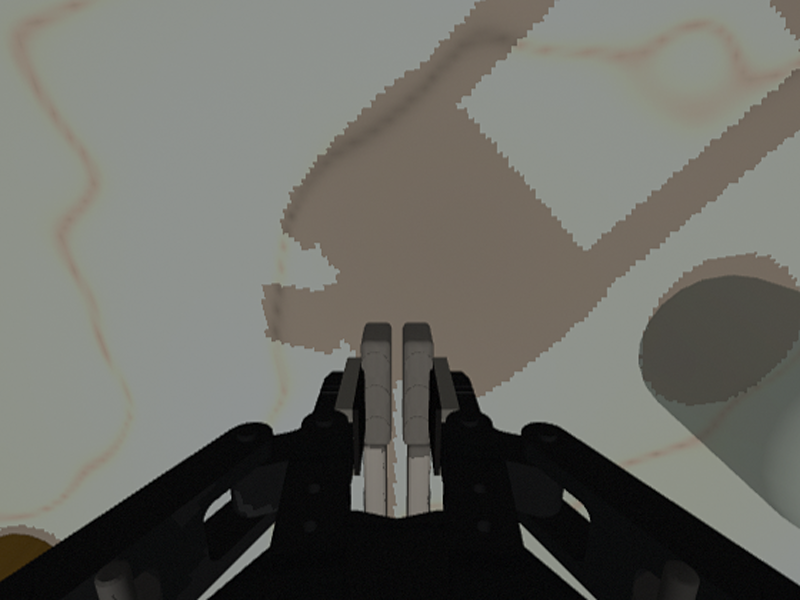

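apply_moves:
  commands:
    - [0, [0, -1.45, 0], -3.5]
    - [0, [-0.4, -1.45, 1.5], -3.5]
    - [0, [-0.4, -1.45, 2.3], -3.5]
    - [0, [-0.4, -1.45, 2.3], -3.5]
    - [0, [-2, -1.4, 2.3], -3.5]
    - [0, [-4, -1.25, 2.3], -3.5]
    - [0, [-6, -1.15, 2.3], -3.5]
    - [0, [-8, -1.0, 2.3], -3.5]
    - [0, [-8, -1.0, 2.3], -3.5]
    - [0, [-8, -1.0, 2.3], -3.5]

```text
time_s: 9.43
eef_pos: [0.3844, -0.3548, 0.0094]
tcp_rot: [[-0.996, 0.085, 0.001], [0.085, 0.996, -0.001], [-0.001, -0.001, -1.0]]
ft_force: [-0.7, 0.0, -1.1]
width: 0.0217
grasp_force: 89.3
```

```bash
python3 - <<'E'
from h import *
s=sense();print(s["eef_pos"],s["tcp_rot"].ravel(),s["ft_force"],s["joints"])
im=snapshot("scene")[:,:,::-1];t=snapshot("top")[:,:,::-1]
r=lambda im,a,b,c,d,k:cv2.resize(im[b:d,a:c],None,fx=k,fy=k,interpolation=cv2.INTER_CUBIC)
o=np.zeros((600,800,3),np.uint8);o[:,:400]=r(im,165,250,265,400,4);o[:,400:]=r(t,300,140,400,290,4)
cv2.imwrite("pics/d1.png",o)
E
```

```text
[ 0.3844 -0.3548  0.0094] [-0.9964  0.0853  0.0006  0.0853  0.9964 -0.0011 -0.0007 -0.001  -1.    ] [-0.6897  0.0065 -1.1222] [-0.8536  0.1815  1.7256 -0.0003  1.2332 -2.3388]
```

View pics/d1.png

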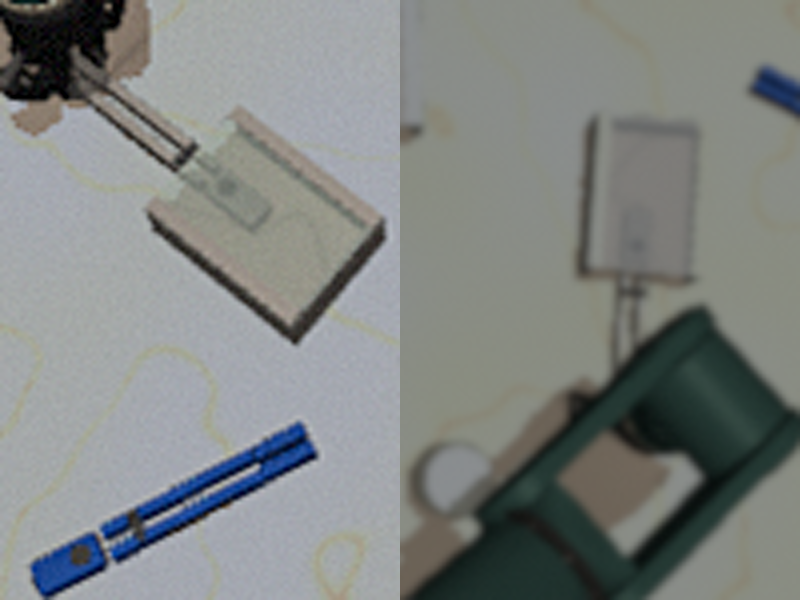

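The head is inside the dock, roughly centred, with no contact forces. I'll check how far is left to go.

```bash
python3 - <<'E'
from h import *
K,P=pose("scene")
f=lambda u,v,z:ray(K,P,165+u/4-.4,250+v/4-.4,z)
h=(f(248,232,.027)+f(272,204,.027))/2
b=(f(384,218,.048)+f(300,325,.048))/2;fr=(f(236,108,.048)+f(150,212,.048))/2
print(h,b,fr,np.linalg.norm(b-fr),np.linalg.norm(b-h))
E
```

```text
[ 0.5706 -0.3769  0.027 ] [ 0.6488 -0.3816  0.048 ] [ 0.5096 -0.3725  0.048 ] 0.13948876447344696 0.08113579960694006
```

apply_moves:
  commands:
    - [0, [-2, 0, 0], 0]
    - [0, [-4, 0, 0], 0]
    - [0, [-5.5, 0, 0], 0]
    - [0, [-6.4, 0, 0], 0]
    - [0, [-6.4, 0, 0], 0]
    - [0, [-6.4, 0, 0.3], 0]
    - [0, [-6.4, 0, 0.55], 0]
    - [0, [-6.4, 0, 0.55], 0]
    - [0.5, [-6.4, 0, 0.55], 0]
    - [0.5, [-6.4, 0, 0.55], 0]
    - [0.5, [-6.4, 0, 0.55], 0]
    - [0.5, [-6.4, 0, 0.0], 0]
    - [0.5, [-6.4, 0, -4], 0]
    - [0.5, [-6.4, 0, -8], 0]
    - [0.5, [-6.4, 0, -12], 0]
    - [0.5, [-6.4, 0, -15], 0]

```text
time_s: 10.87
eef_pos: [0.4475, -0.3608, 0.1622]
tcp_rot: [[-0.996, 0.087, 0.002], [0.087, 0.996, -0.003], [-0.003, -0.002, -1.0]]
ft_force: [0.6, -0.3, 0.2]
width: 0.0428
grasp_force: 0.0
```

apply_moves:
  commands:
    - [0.65, [-1.5, 4, 0], 1]
    - [0.65, [-3, 8, 0], 2]
    - [0.65, [-4.5, 12, 0], 3]
    - [0.65, [-6, 16, 0], 3]
    - [0.65, [-7.5, 20, 2], 3]
    - [0.65, [-8.8, 23.5, 5], 3]
    - [0.65, [-8.8, 25.2, 8], 3]
    - [0.65, [-8.8, 25.2, 11], 3]
    - [0.65, [-8.8, 25.2, 13.5], 3]
    - [0.65, [-8.8, 25.2, 15], 3]
    - [0.65, [-8.8, 25.2, 15.6], 3]
    - [0.65, [-8.8, 25.2, 15.6], 3]
  newtons: 60

```text
time_s: 11.87
eef_pos: [0.5552, -0.1163, 0.0003]
tcp_rot: [[-0.99, 0.139, -0.004], [0.139, 0.99, 0.001], [0.004, 0.001, -1.0]]
ft_force: [-0.4, -0.2, -0.1]
width: 0.0552
grasp_force: 0.0
```

```bash
python3 w.py w4
```

```text
11.9167 [ 0.5565 -0.1169  0.0021] [-0.9903  0.1392 -0.001   0.1392  0.9903  0.0002  0.001   0.     -1.    ] [-0.3067  0.2837  1.616  -0.0001  1.2429 -1.7378] 0.055538472298792795
```

View pics/w4.png

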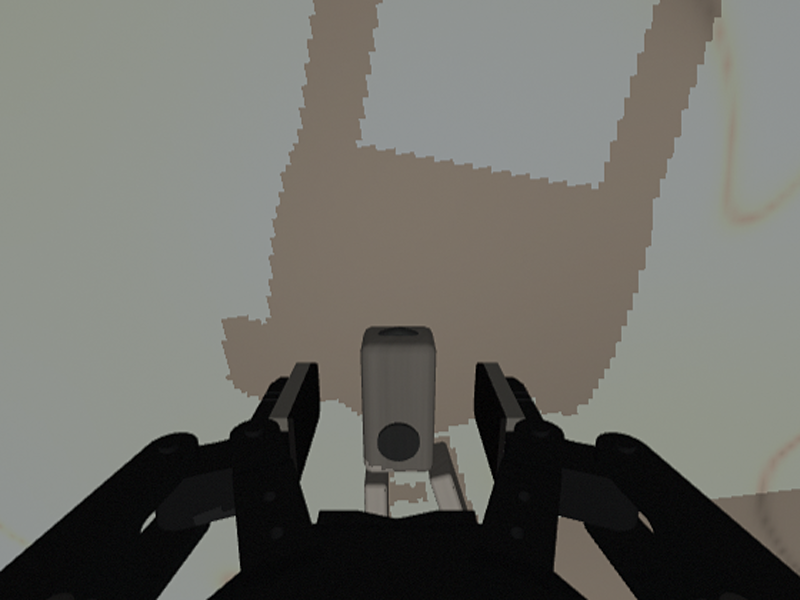

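The head is centred between the pads, pin at (398,441), and the grip is clear of the arm roots.

apply_moves:
  commands:
    - [0, [0, 0, -0.1], 0]
    - [0, [0, 0, -0.1], 0]
    - [0, [0, 0, -0.1], 0]
    - [0, [0, 0, -0.1], 0]
    - [0, [0, 0, -0.1], 0]
    - [0, [0, 0, -0.1], 0]
    - [0, [0, 0, -0.5], 0]
    - [0, [0, 0, -0.8], 0]
    - [0, [2, 0, -0.8], 0]
    - [0, [4, 0, -0.8], 0]
    - [0, [7, 0, -0.8], 0]
    - [0, [10, 0, -0.8], 0]
    - [0, [13, 0, -0.8], 0]
    - [0, [15.5, 0, -0.8], 0]
    - [0, [16.5, 0, -0.8], 0]
    - [0, [16.5, 0, -2], 0]
    - [0, [16.5, 0, -5], 0]
    - [0, [16.5, 0, -8], -3]
    - [0, [16.5, 0, -11], -6]
    - [0, [16.5, 0, -13], -8]

```text
time_s: 13.58
eef_pos: [0.395, -0.0944, 0.1359]
tcp_rot: [[-1.0, -0.002, 0.005], [-0.002, 1.0, -0.002], [-0.005, -0.002, -1.0]]
ft_force: [0.3, 0.4, -0.5]
width: 0.0227
grasp_force: 62.5
```

apply_moves:
  commands:
    - [0, [-1, 2, 0], 0]
    - [0, [-2, 5, 0], 0]
    - [0, [-3, 9, 0], 0]
    - [0, [-4, 13, 0], 0]
    - [0, [-5, 17, 0], 0]
    - [0, [-6, 21, 0], 0]
    - [0, [-7.2, 25, 0], 0]
    - [0, [-7.2, 29, 0], 0]
    - [0, [-7.2, 33, 0], 0]
    - [0, [-7.2, 36, 1], 0]
    - [0, [-7.2, 37.4, 3], 0]
    - [0, [-7.2, 37.4, 6], 0]
    - [0, [-7.2, 37.4, 8], 0]
    - [0, [-7.2, 37.4, 8], 0]
    - [0, [-7.2, 37.4, 8], 0]

```text
time_s: 14.83
eef_pos: [0.4646, 0.28, 0.051]
tcp_rot: [[-1.0, -0.0, -0.003], [-0.0, 1.0, -0.001], [0.003, -0.001, -1.0]]
ft_force: [0.7, 0.3, 0.1]
width: 0.0218
grasp_force: 62.5
```

```bash
python3 - <<'E'
from h import *
s=sense();print(s["time_s"],s["eef_pos"],s["ft_force"],s["tcp_rot"].ravel())
im=snapshot("scene")[:,:,::-1];t=snapshot("top")[:,:,::-1]
r=lambda im,a,b,c,d,k:cv2.resize(im[b:d,a:c],None,fx=k,fy=k,interpolation=cv2.INTER_CUBIC)
o=np.zeros((600,800,3),np.uint8);o[:,:400]=r(im,285,85,405,265,10/3);o[:,400:]=r(t,115,150,215,300,4)
cv2.imwrite("pics/e1.png",o)
E
```

```text
14.8333 [0.4646 0.28   0.051 ] [0.6692 0.3305 0.1198] [-1.     -0.0004 -0.003  -0.0004  1.     -0.0014  0.003  -0.0014 -1.    ]
```

View pics/e1.png

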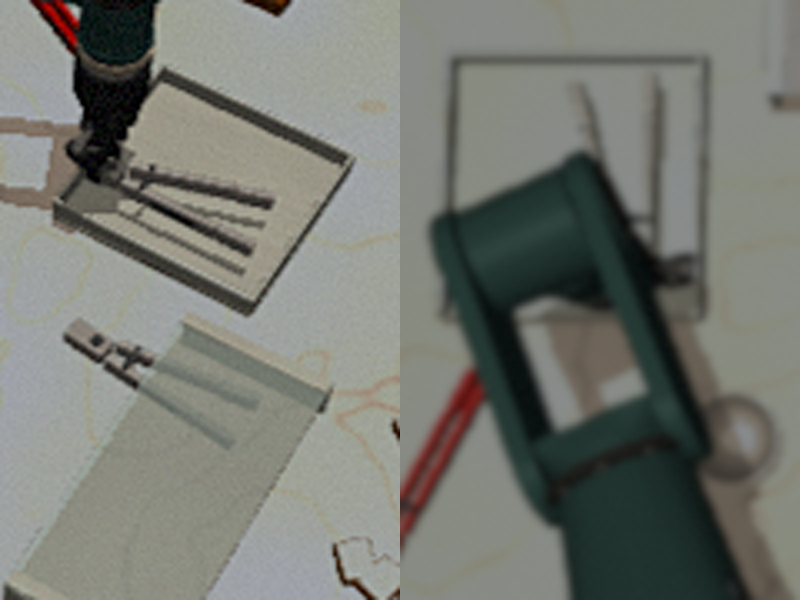

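The tongs are level over the tray, still open and inside its walls. Now I'll lower and release them.

apply_moves:
  commands:
    - [0, [0, 0, 2], 0]
    - [0, [0, 0, 3.2], 0]
    - [0, [0, 0, 3.8], 0]
    - [0, [0, 0, 4.1], 0]
    - [0, [0, 0, 4.1], 0]
    - [0, [0, 0, 4.1], 0]

```text
time_s: 15.43
eef_pos: [0.4659, 0.2803, 0.0121]
tcp_rot: [[-1.0, -0.0, 0.001], [-0.0, 1.0, 0.0], [-0.001, 0.0, -1.0]]
ft_force: [-0.5, 0.3, 0.2]
width: 0.0227
grasp_force: 62.6
```

apply_moves:
  commands:
    - [0, [0, 0, 0.2], 0]
    - [0, [0, 0, 0.35], 0]
    - [0, [0, 0, 0.35], 0]
    - [0.5, [0, 0, 0.35], 0]
    - [0.5, [0, 0, 0.35], 0]
    - [0.5, [0, 0, 0.35], 0]
    - [0.5, [0, 0, -1], 0]
    - [0.5, [0, 0, -4], 0]
    - [0.5, [0, 0, -8], 0]
    - [0.5, [0, 0, -11], 0]

```text
time_s: 16.27
eef_pos: [0.4654, 0.2802, 0.1231]
tcp_rot: [[-1.0, -0.0, 0.001], [-0.0, 1.0, 0.0], [-0.001, 0.0, -1.0]]
ft_force: [0.2, 0.9, 1.3]
width: 0.0427
grasp_force: 0.0
```

apply_moves:
  commands:
    - [0.65, [-2, -4, 0], 2]
    - [0.65, [-4, -8, 0], 4]
    - [0.65, [-6, -12, 0], 6.5]
    - [0.65, [-8, -15, 0], 6.5]
    - [0.65, [-8.5, -16.6, 2], 6.5]
    - [0.65, [-8.5, -16.6, 5], 6.5]
    - [0.65, [-8.5, -16.6, 8], 6.5]
    - [0.65, [-8.5, -16.6, 10], 6.5]
    - [0.65, [-8.5, -16.6, 11.2], 6.5]
    - [0.65, [-8.5, -16.6, 11.6], 6.5]
    - [0.65, [-8.5, -16.6, 11.6], 6.5]

```text
time_s: 17.18
eef_pos: [0.5498, 0.1142, 0.0044]
tcp_rot: [[-0.994, 0.113, -0.002], [0.113, 0.994, -0.0], [0.002, -0.001, -1.0]]
ft_force: [0.1, -0.4, -0.5]
width: 0.0557
grasp_force: 0.0
```

```bash
python3 w.py w5; python3 - <<'E'
import cv2,numpy as np
# bright head between the pads: report its extent on row 380..430 without a viewing
im=cv2.cvtColor(cv2.imread("pics/w5.png"),cv2.COLOR_BGR2GRAY)
for v in(370,400,430):print(v,im[v,300:500:8])
E
```

```text
17.2333 [0.5508 0.1144 0.0058] [-0.9936  0.1127  0.0008  0.1127  0.9936 -0.     -0.0007  0.0001 -1.    ] [ 0.1041  0.2661  1.63   -0.0001  1.2447 -1.3538] 0.05534889865163429
370 [ 49  15   1 111 111 110 110 110  72  87  84  85  86  86  88  88  80 104
 104 105 106 108   0   6  49]
400 [  7   7   5 106 110 109 107 100  60  86  84  83  84  86  86  86  79 109
 109 108 109 109   5   8   8]
430 [  6   7 144 142 148 149 149 150  78  85  33  36  34  34  35  86  78 128
 151 149 148 149 153   5   8]
```

apply_moves:
  commands:
    - [0, [0, 0, 0.2], 0]
    - [0, [0, 0, 0.2], 0]
    - [0, [0, 0, 0.2], 0]
    - [0, [0, 0, 0.2], 0]
    - [0, [0, 0, 0.2], 0]
    - [0, [0, 0, 0.2], 0]
    - [0, [0, 0, -0.2], 0]
    - [0, [0, 0, -0.6], 0]
    - [0, [2, 0, -0.6], 0]
    - [0, [4, 0, -0.6], 0]
    - [0, [7, 0, -0.6], 0]
    - [0, [10, 0, -0.6], 0]
    - [0, [12.5, 0, -0.6], 0]
    - [0, [14, 0, -0.6], 0]
    - [0, [14, 0, -0.6], 0]
    - [0, [14, 0, -2], 0]
    - [0, [14, 0, -5], 0]
    - [0, [14, 0, -8], -3]
    - [0, [14, 0, -11], -6]
    - [0, [14, 0, -12], -6.5]

```text
time_s: 18.9
eef_pos: [0.4146, 0.1303, 0.1305]
tcp_rot: [[-1.0, -0.001, 0.009], [-0.001, 1.0, 0.001], [-0.009, 0.001, -1.0]]
ft_force: [1.2, -0.7, -0.7]
width: 0.0226
grasp_force: 62.3
```

apply_moves:
  commands:
    - [0, [-1, 2, 0], 0]
    - [0, [-2, 5, 0], 0]
    - [0, [-3, 9, 0], 0]
    - [0, [-4, 13, 0], 0]
    - [0, [-5, 17, 0], 0]
    - [0, [-5.3, 21, 0], 0]
    - [0, [-5.3, 24, 0], 0]
    - [0, [-5.3, 24.8, 2], 0]
    - [0, [-5.3, 24.8, 5], 0]
    - [0, [-5.3, 24.8, 8], 0]
    - [0, [-5.3, 24.8, 10], 0]
    - [0, [-5.3, 24.8, 11], 0]
    - [0, [-5.3, 24.8, 11.3], 0]
    - [0, [-5.3, 24.8, 11.3], 0]
    - [0, [-5.3, 24.8, 11.3], 0]

```text
time_s: 20.15
eef_pos: [0.4649, 0.3782, 0.0126]
tcp_rot: [[-1.0, 0.0, 0.001], [0.0, 1.0, 0.0], [-0.001, 0.0, -1.0]]
ft_force: [0.0, -0.0, -0.8]
width: 0.0222
grasp_force: 63.4
```

apply_moves:
  commands:
    - [0, [0, 0, 0.2], 0]
    - [0, [0, 0, 0.35], 0]
    - [0, [0, 0, 0.35], 0]
    - [0.5, [0, 0, 0.35], 0]
    - [0.5, [0, 0, 0.35], 0]
    - [0.5, [0, 0, 0.35], 0]
    - [0.5, [0, 0, -1], 0]
    - [0.5, [0, 0, -4], 0]
    - [0.5, [0, 0, -8], 0]
    - [0.5, [0, 0, -12], 0]
    - [0.5, [4, -4, -15], 0]
    - [0.5, [8, -8, -18], 0]
    - [0.5, [12, -12, -20], 0]
    - [0.5, [15, -16, -20], 0]
    - [0.5, [17, -20, -20], 0]
    - [0.5, [18, -24, -20], 0]
    - [0.5, [18, -26, -20], 0]
    - [0.5, [18, -26, -20], 0]

```text
time_s: 21.65
eef_pos: [0.2837, 0.1192, 0.2125]
tcp_rot: [[-1.0, -0.003, 0.002], [-0.003, 1.0, -0.0], [-0.002, -0.0, -1.0]]
ft_force: [2.2, -1.0, -0.3]
width: 0.0428
grasp_force: 0.0
```

```bash
python3 - <<'E'
from h import *
print(sense()["time_s"])
im=snapshot("scene")[:,:,::-1];t=snapshot("top")[:,:,::-1]
r=lambda im,a,b,w,h:cv2.resize(im[b:b+h,a:a+w],(400,300),interpolation=cv2.INTER_CUBIC)
o=np.zeros((600,800,3),np.uint8);o[:300,:400]=r(im,290,95,120,90);o[:300,400:]=r(t,110,150,120,90)
o[300:,:400]=r(im,180,250,120,90);o[300:,400:]=r(t,300,155,120,90)
cv2.imwrite("pics/f1.png",o)
E
```

```text
21.65
```

View pics/f1.png

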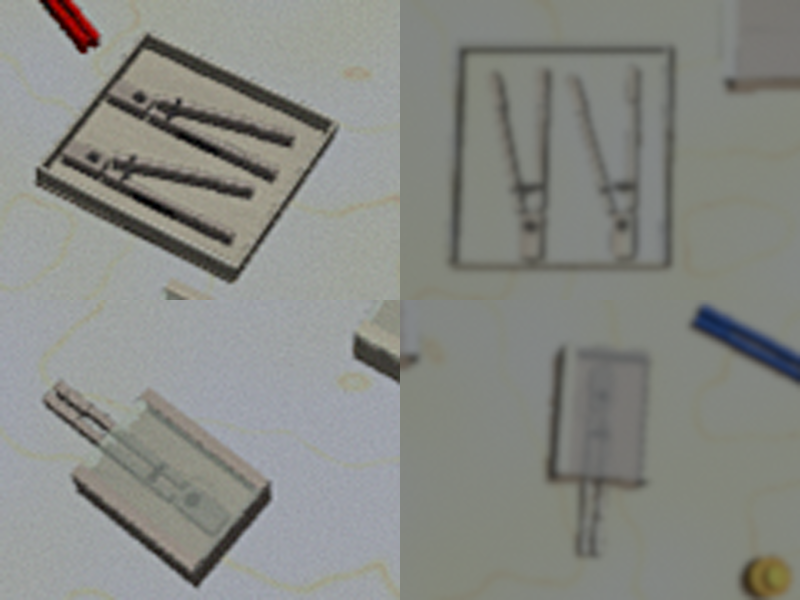

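Both open pairs lie flat and still open in the tray, side by side. The shut pair is in the dock, hinge end near the back wall and jaws sticking out at the front.

```bash
python3 -c "
from plant import *
print(finish_job())"
```

```text
the job is handed in; nothing more can be done
None
```

The job is handed in after about 22 s on the robot clock: the shut tongs are in the dock hinge end in with the jaws sticking out, both open pairs lie flat and still open side by side in the tray, and I saw no sign of contact with the guard, jar, bowl or weight (no verdict was returned).

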